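# Pull the cartridge of a bench filter housing and hold it at the draining angle

### The arm

A 7-joint arm with a two-finger parallel gripper is mounted at the origin on a cart in front of the work surface, level with it; the furniture and walls round the work are solid. World frame = base frame: x ahead of the robot, y to its left, z up, the work surface at z = 0. Lengths are in m, angles in rad, forces in N, time in s.
With the tool pointing down it reaches from about 0.4 to 0.85 m from the base axis. Payload 4.5 kg.
Tool frame: the origin (TCP) lies midway between the tips of the shut fingers; the grasp point (between the pads) lies behind it (r.grip_point_offset is the z of the grasp point in the tool frame, in m); z points along the fingers, y is the line along which they close (so a half turn about z gives the same grasp; the last joint's range is limited). The gripper opens to 88 mm and grips with 3 to 60 N. Pads are 18 mm wide; open, the fingers measure 123 mm over their backs; the gripper's body (75 mm by 187 mm) begins 45 mm behind the grasp point.
Start: joints at [-1.121, 0.689, -0.195, 1.565, 0.157, 0.902, -0.215], TCP at [0.252, 0.572, 0.239] pointing down, gripper open.
Joint ranges: [-3.01, 3.01], [-0.46, 2.08], [-1.47, 1.51], [0.13, 2.56], [-1, 4.14], [0.04, 2.09], [-2.66, 2.66]. Speed limits (rad/s): [2.57, 2.57, 3.14, 3.14, 3.14, 3.14, 3.14].

### API

Orientations are given as a unit quaternion [x, y, z, w].
In Python, from plant import r, optics, workorder gives the robot as it stands.
- The arm moves only by the shell command python3 -m creep 'ROWS' [FORCE]. ROWS is JSON, a list of rows, each an object of numbers: "grip": the gripper command: -1 is shut, 1 is fully open, values between are in proportion; "tx", "ty", "tz": the shift along the tool's x, y, z in cm; "spin": the turn about the tool's z in degrees. In form: [{"grip": .., "tx": .., "ty": .., "tz": .., "spin": ..}, ...]. A call has 1 to 8 rows; each row shifts and turns the commanded pose from where the row before left it, along the tool's axes as they then stand; what a row does not reach is not made up. A row lasts 1/12 s, in which the tool goes at most 41.7 mm and 7.16 degrees, less where a joint would pass 70% of its speed; a pose out of reach is approached as far as the arm can. A call with a gripper value outside its range is refused whole. The fingers move at their own pace and stop on an object; FORCE is the grip in N (left out, the last holds). Time passes only in rows, so rows that do not move let the fingers close. It gives the time, the measured TCP pose, the force, the opening and the grip force at its end, in the units of the state.
- r.get_state(): the state, without advancing time (a new reading comes with each control period).
- optics.snapshot(name): name is "side" or "top" or "wrist"; returns (picture, depth): 384x512x3 uint8, red, green, blue; 384x512 float32, m along the optical axis (not along the pixel's ray), 0 where there is no reading.
- optics.get_calibration(name): a dict with "fx", "fy", "cx", "cy" (pixels), "D" ([k1, k2, p1, p2, k3] as OpenCV has them; the pictures are not rectified), "extrinsics" (4x4, takes a point from world to camera coordinates). Camera axes: x right, y down, z forward; pixel columns grow to the right and rows downward; lengths in m; the calibration is good to about 2 mm. A picture is of the moment at which its call begins: read the wrist's pose just before it. get_calibration takes no time and is no camera call; for the wrist camera it gives the pose at the moment of the call.
- workorder.finish_job(): hands the job in; it is judged then, once.
The state is a dict: "clock": time; "q": joint angles; "qd": joint speeds; "joint_torque": joint torques, N m; "tool_pos": TCP position; "eef_rot": TCP orientation; "contact_force": force on the tool from outside, world axes, zero at the start; "moment": the same for the moment, N m; "opening": opening from 0.0 (shut) to 1.0 (fully open); "finger_force": force on a finger pad.
Only numpy, scipy, OpenCV 4.12 (cv2) and the standard library are available. Lean on these libraries where they do the work, as an engineer would, in place of code of your own. Each camera call takes 0.05 s, during which the arm holds its last target. There are 200 camera calls.

### The job

Pull the cartridge out of the stainless filter housing on the bench so that it can drain: turn each of the three black wing knobs on the rim anticlockwise (seen from above) until it stops, so that all three clamp fingers are clear of the cover, then draw the cartridge straight up by the bridge handle on its cover. Finish while still holding it in the gripper, lifted a good few centimetres clear above the housing and leaning over at about 45 degrees, to whichever side suits you, with the foot of the cartridge above the open mouth of the housing so that it would drip back in. The program ends with the cartridge held still like that, touching nothing but the gripper; leave the other things on the bench where they are.

Things in the scene. Friction and masses are not known exactly. Their poses are not given: they have to be found in the camera images.
- housing_mouth (a point): Stainless filter housing, fixed: pot 75 mm across on a 120 mm base disc, head ring 120 mm across on top with three lugs for the knobs (reaching 86 mm from the axis). This point: centre of its open mouth in the plane of the ring's top, 110 mm above the bench; z up. Bore 62 mm across, 96 mm deep. Two blanked ports stick out lower down along its +y and -y to 75 mm from the axis.
- cartridge_handle (a point): Centre of the handle's cross bar on top of the filter cartridge, on the cartridge's axis, 27 mm above the cover's top, 113 mm above the foot. The bar runs along x, 48 mm long, 14 mm wide (along y), 16 mm high, with 19 mm of open air between its legs below it. z points along the cartridge's axis away from the foot: its angle to vertical is the lean.
- cartridge_foot (a point): The centre of the cartridge's flat lower end, 78 mm below the cover's underside and 113 mm below the handle point along its -z; same axes as the handle point. Seated, it is 32 mm above the bench.
- cartridge: Filter cartridge, loose, 0.2 to 0.45 kg, seated in the housing: steel cover disc 104 mm across, 8 mm thick, resting on the head ring, bridge handle on top, white pleated filter 53 mm across reaching 78 mm below the cover. A spigot 59 mm across fits the bore. Origin: centre of the cover's underside (35 mm below the handle point), at the housing's mouth when seated; z up along its axis.
- knob_left_grip (a point): Black wing knob on the lug at the housing's +y, 70 mm from its axis. This point: centre of the wing bar, on the knob's vertical axis, 146 mm above the bench. Bar 44 mm long along x, 14 mm wide along y, 18 mm high. Below it a clamp finger 10 mm wide points along +x, 29 mm out from the knob's axis, 120 to 128 mm above the bench, over the cover at joint value 0.
- knob_front_grip (a point): The same on the lug 120 degrees further anticlockwise seen from above (the robot's side, right).
- knob_back_grip (a point): The same on the lug 240 degrees further anticlockwise seen from above (far side, right).
- knob_left (a joint): Turn of the left knob, rad: 0 = clamp finger straight over the cover, grows anticlockwise seen from above, end stop at 1.45 (finger clear beside the cover, against a stop pin). Stays where it is left; takes about 0.06 N m to turn.
- knob_front (a joint): The same for the front knob.
- knob_back (a joint): The same for the back knob.
- housing: The filter housing; its origin is the centre of its base on the bench, z up.
- forceps: Bystander: steel forceps 130 mm long, lying in front of the housing.
- marker: Bystander: felt marker 131 mm long, lying to the left of the housing.
- dish: Bystander: closed culture dish 93 mm across, 15 mm high, front left.
- reagent_bottle: Bystander: white 100 mm high bottle, 47 mm across, on the left.
- wash_bottle: Bystander: 151 mm high wash bottle with bent spout, on the left.
- tin: Bystander: round tin 113 mm across, 44 mm high, on the right.
- plate_near_2: Bystander: the top one of a stack of three culture dishes 93 mm across, 45 mm high in all, on the right.
Mind the look-alikes: they are no part of the job. What is shaped like the cartridge but blue is not meant.

How it is judged:
By the outcome, as a careful person would: the job done as asked, in the order asked, and still so for the second after the job is handed in, while the arm keeps its last pose, push and grip.
It also fails if it takes over 70 s, if anything falls off the work surface, if the arm or the gripper's body presses on something with over 40 N, if the wrist force passes 120 N, or if a joint passes its speed limit or range.

## Working session

There is one attempt and no reset: what is moved stays moved. The work goes in short steps, Python scripts to look and compute and a shell command to move; the robot and the scene stay as the last step left them, time stands still between calls to the robot, and variables do not carry over. Pictures are saved under pics/ and viewed, at most 10 in all, crops included, and the job is handed in when it is done.

```bash
ls; mkdir -p pics; python3 - <<'E'
from plant import r, optics, workorder
import cv2, numpy as np
s=r.get_state(); print(s, r.grip_point_offset)
ims=[]
for n in ("top","side"):
    p,d=optics.snapshot(n); c=optics.get_calibration(n); print(n,c)
    cv2.imwrite(f"pics/{n}0.png",p[:,:,::-1]); np.savez(f"{n}0.npz",p=p,d=d)
E
```

```text
pics
{'clock': 0.0, 'q': array([-1.12123765,  0.69000729, -0.19452182,  1.56633519,  0.15731413,
        0.90250329, -0.21509291]), 'qd': array([ 0.00035511, -0.00051399,  0.00020458,  0.00205694,  0.00022299,
        0.0002673 ,  0.00154698]), 'joint_torque': array([ 9.13248118e-05, -5.27577853e+01, -1.26646981e+00, -1.53429008e+01,
       -5.25645004e-02,  6.72658251e-03,  1.63695677e-04]), 'tool_pos': array([0.25221682, 0.57115722, 0.23789805]), 'eef_rot': array([ 2.06333794e-01,  9.78481222e-01, -9.21358792e-04, -1.23330267e-04]), 'contact_force': array([-0.05781841,  1.28073578,  0.07379843]), 'moment': array([-0.02515383, -0.00012207,  0.00476208]), 'finger_force': 0.0, 'opening': 0.9993330081348127} -0.0187
top {'fx': 493.59318782051656, 'fy': 493.59318782051656, 'cx': 253.14952182381754, 'cy': 189.84063888465354, 'D': array([-0.21463362,  0.        ,  0.        ,  0.        ,  0.        ]), 'extrinsics': array([[-0.38345647, -0.92352558, -0.00785093,  0.30559675],
       [-0.8580865 ,  0.35940344, -0.36676521,  0.44927579],
       [ 0.34153871, -0.13390172, -0.93028041,  1.41676575],
       [ 0.        ,  0.        ,  0.        ,  1.        ]])}
side {'fx': 368.6320395351406, 'fy': 368.6320395351406, 'cx': 258.85646632377336, 'cy': 192.7713320349733, 'D': array([0.03269553, 0.        , 0.        , 0.        , 0.        ]), 'extrinsics': array([[ 0.99627953,  0.08613521, -0.00279654, -0.49114243],
       [ 0.04419172, -0.53846226, -0.84149004,  0.10569373],
       [-0.07398775,  0.83823572, -0.54026539,  1.06736495],
       [ 0.        ,  0.        ,  0.        ,  1.        ]])}
```

```bash
python3 - <<'E'
import cv2, numpy as np
a=cv2.imread("pics/top0.png");b=cv2.imread("pics/side0.png")
cv2.imwrite("pics/both0.png",cv2.resize(np.vstack([a,b]),(400,600)) if 0 else np.hstack([cv2.resize(a,(400,300)),cv2.resize(b,(400,300))]))
cv2.imwrite("pics/top0b.png",cv2.resize(a,(800,600)))
E
```

```text
(no output)
```

View pics/top0b.png

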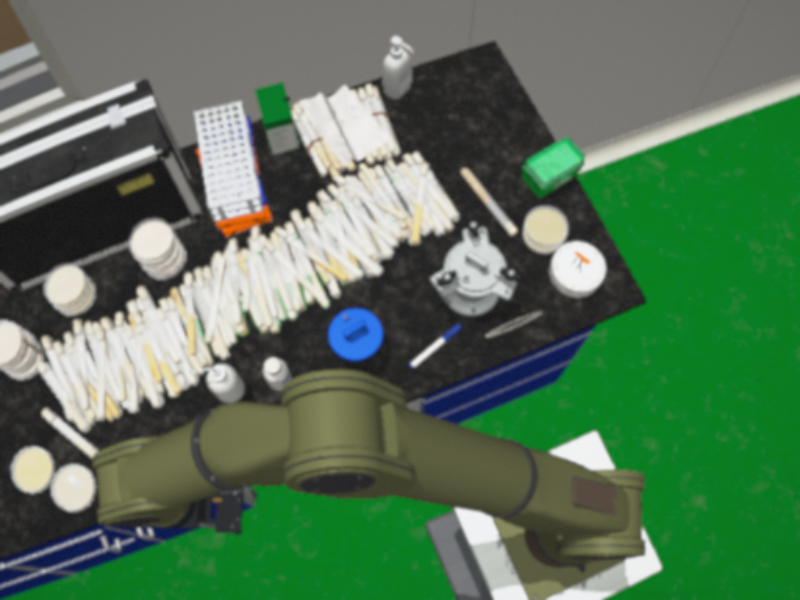

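View pics/side0.png

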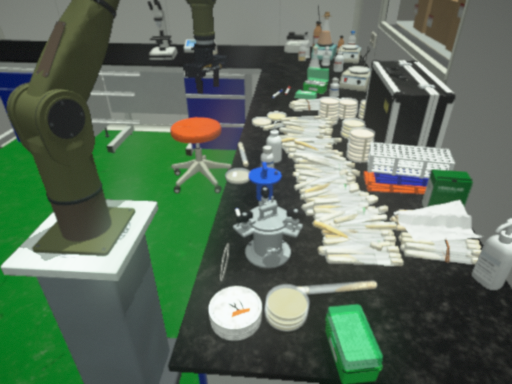

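The top view shows the steel housing at about (477,268) in the 800x600 picture, with three black knobs at roughly (476,231), (447,280) and (509,275). The blue look-alike is at (356,333). The steel one fits the description, because it has a grey cover, a bridge handle and three black knobs. I'll confirm that with a crop.

```bash
cat > h.py <<'E'
import cv2, numpy as np
from scipy.spatial.transform import Rotation as R
from plant import r, optics, workorder
def cast(c,uv,z):
    K=np.array([[c['fx'],0,c['cx']],[0,c['fy'],c['cy']],[0,0,1]])
    u=cv2.undistortPoints(np.array(uv,float).reshape(-1,1,2),K,c['D']).reshape(-1,2)
    E=c['extrinsics'];o=-E[:3,:3].T@E[:3,3]
    d=np.c_[u,np.ones(len(u))]@E[:3,:3]
    return o+d*((z-o[2])/d[:,2])[:,None]
def proj(c,P):
    K=np.array([[c['fx'],0,c['cx']],[0,c['fy'],c['cy']],[0,0,1]]);E=c['extrinsics']
    return cv2.projectPoints(np.array(P,float).reshape(-1,1,3),cv2.Rodrigues(E[:3,:3])[0],E[:3,3],K,c['D'])[0].reshape(-1,2)
E
python3 - <<'E'
from h import *
c=optics.get_calibration("top")
uv=np.array([[476,231],[447,280],[509,275],[478,262]])*.64
print(cast(c,uv,0.15).round(3))
a=cv2.imread("pics/top0.png")[130:210,265:345]
cv2.imwrite("pics/crop0.png",cv2.resize(a,None,fx=7,fy=7,interpolation=cv2.INTER_CUBIC))
c=optics.get_calibration("wrist");s=r.get_state();T=np.eye(4);T[:3,:3]=R.from_quat(s['eef_rot']).as_matrix();T[:3,3]=s['tool_pos']
print((c['extrinsics']@T).round(3),c['fx'],T.round(3))
E
```

```text
[[ 0.575 -0.077  0.15 ]
 [ 0.503  0.016  0.15 ]
 [ 0.467 -0.096  0.15 ]
 [ 0.514 -0.053  0.15 ]]
[[-0.001  1.     0.     0.001]
 [-0.958 -0.    -0.288  0.03 ]
 [-0.288 -0.     0.958  0.16 ]
 [ 0.     0.     0.     1.   ]] 275.46943001836485 [[-0.915  0.404 -0.001  0.252]
 [ 0.404  0.915 -0.001  0.571]
 [-0.    -0.002 -1.     0.238]
 [ 0.     0.     0.     1.   ]]
```

View pics/crop0.png

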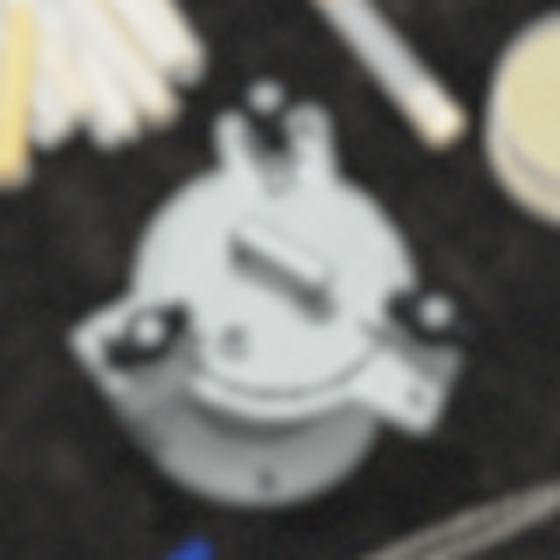

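The crop confirms it: a steel cover with a bridge handle and three black wing knobs, each with a finger over the cover. I'll move above it and look with the wrist camera.

```bash
python3 -m creep '[{"grip":1,"tx":0,"ty":0,"tz":-3.5},{"grip":1,"tx":0,"ty":0,"tz":-3.5},{"grip":1,"tx":-2.5,"ty":-2.4},{"grip":1,"tx":-2.5,"ty":-2.4},{"grip":1,"tx":-2.5,"ty":-2.4},{"grip":1,"tx":-2.5,"ty":-2.4},{"grip":1,"tx":-2.5,"ty":-2.4},{"grip":1,"tx":-2.5,"ty":-2.4}]'
python3 -m creep '[{"grip":1,"tx":-2.5,"ty":-2.4},{"grip":1,"tx":-2.5,"ty":-2.4},{"grip":1,"tx":-2.5,"ty":-2.4},{"grip":1,"tx":-2.5,"ty":-2.4},{"grip":1,"tx":-2.5,"ty":-2.4},{"grip":1,"tx":-2.5,"ty":-2.4}]'
```

```text
$[0]: bad value
$[0]: bad value
```

```bash
python3 -m creep '[{"grip":1,"tx":0,"ty":0,"tz":-3.5,"spin":0},{"grip":1,"tx":0,"ty":0,"tz":-3.5,"spin":0}]'; python3 -m creep '[{"grip":1.0,"tx":0.0,"ty":0.0,"tz":-3.5,"spin":0.0}]' ; python3 -m creep '[{"grip":0.9,"tx":0,"ty":0,"tz":0,"spin":0}]'
```

```text
clock: 0.27
tool_pos: [0.2519, 0.5699, 0.307]
eef_rot: [0.206, 0.978, -0.003, -0.001]
contact_force: [0.0, 0.8, 0.1]
opening: 0.999
finger_force: 0.0
clock: 0.35
tool_pos: [0.2522, 0.571, 0.3441]
eef_rot: [0.206, 0.978, -0.001, -0.0]
contact_force: [-0.4, 0.8, -0.0]
opening: 0.998
finger_force: 0.0
clock: 0.43
tool_pos: [0.2534, 0.5751, 0.3507]
eef_rot: [0.207, 0.978, 0.006, 0.001]
contact_force: [-0.1, -0.5, 1.0]
opening: 0.959
finger_force: 0.0
```

```bash
python3 -m creep '[{"grip":0,"tx":-2.8,"ty":-2.7,"tz":0,"spin":0},{"grip":0,"tx":-2.8,"ty":-2.7,"tz":0,"spin":0},{"grip":0,"tx":-2.8,"ty":-2.7,"tz":0,"spin":0},{"grip":0,"tx":-2.8,"ty":-2.7,"tz":0,"spin":0},{"grip":0,"tx":-2.8,"ty":-2.7,"tz":0,"spin":0},{"grip":0,"tx":-2.8,"ty":-2.7,"tz":0,"spin":0},{"grip":0,"tx":-2.8,"ty":-2.7,"tz":0,"spin":0},{"grip":0,"tx":-2.8,"ty":-2.7,"tz":0,"spin":0}]'
python3 -m creep '[{"grip":0,"tx":-2.8,"ty":-2.7,"tz":0,"spin":0},{"grip":0,"tx":-2.8,"ty":-2.7,"tz":0,"spin":0},{"grip":0,"tx":-2.8,"ty":-2.7,"tz":0,"spin":0},{"grip":0,"tx":-2.8,"ty":-2.7,"tz":0,"spin":0},{"grip":0,"tx":-2.8,"ty":-2.7,"tz":0,"spin":0},{"grip":0,"tx":-2.8,"ty":-2.7,"tz":0,"spin":0},{"grip":0,"tx":-2.8,"ty":-2.7,"tz":0,"spin":0},{"grip":0,"tx":-2.8,"ty":-2.7,"tz":0,"spin":0}]'
```

```text
clock: 1.1
tool_pos: [0.3703, 0.2817, 0.3434]
eef_rot: [0.206, 0.978, -0.0, -0.0]
contact_force: [1.2, 0.3, 0.9]
opening: 0.502
finger_force: 0.0
clock: 1.77
tool_pos: [0.4878, -0.0063, 0.3434]
eef_rot: [0.206, 0.978, -0.0, -0.0]
contact_force: [0.6, 0.7, 0.1]
opening: 0.497
finger_force: 0.0
```

```bash
python3 -m creep '[{"grip":0,"tx":-1.5,"ty":-1.5,"tz":0,"spin":0},{"grip":0,"tx":0,"ty":0,"tz":0,"spin":0},{"grip":0,"tx":0,"ty":0,"tz":0,"spin":0},{"grip":0,"tx":0,"ty":0,"tz":0,"spin":0}]'
python3 - <<'E'
from h import *
import pickle
c=optics.get_calibration("wrist");p,d=optics.snapshot("wrist")
pickle.dump((c,p,d),open("w1.pkl","wb"))
print(r.get_state()['q'].round(2), proj(c,[[.514,-.053,.15]]))
cv2.imwrite("pics/w1.png",cv2.resize(p[:,:,::-1],(800,600)))
E
```

```text
clock: 2.1
tool_pos: [0.4949, -0.0229, 0.3434]
eef_rot: [0.206, 0.979, 0.0, -0.001]
contact_force: [-0.1, 0.6, -0.5]
opening: 0.496
finger_force: 0.0
[ 0.03  0.39 -0.12  1.8   0.05  0.96  1.05] [[244.60363528 194.16056858]]
```

View pics/w1.png

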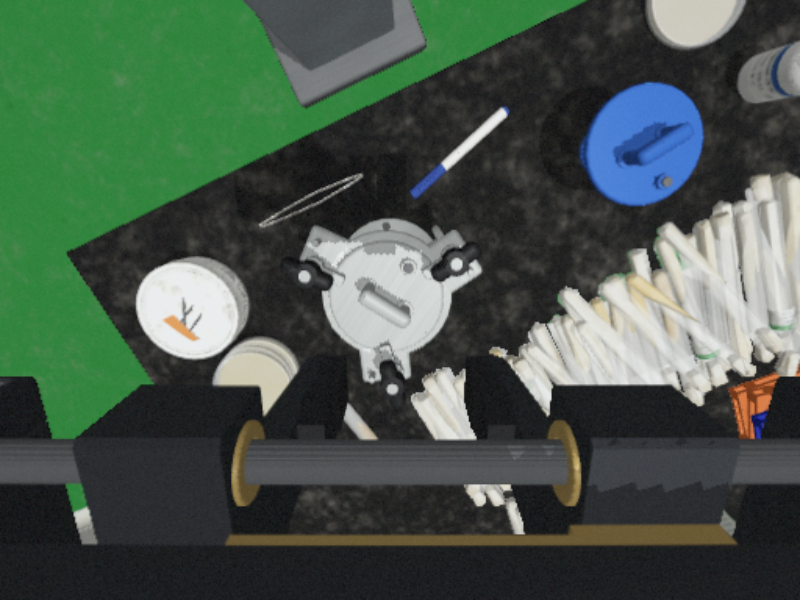

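The wrist view shows the steel housing upright, with the front knob at (306,275), the left knob at (456,261), the back knob at (389,378) and the handle at (386,306). The blue look-alike is well away at (645,143).

```bash
python3 - <<'E'
from h import *
import pickle
c,p,d=pickle.load(open("w1.pkl","rb"))
E=c['extrinsics'];K=np.array([[c['fx'],0,c['cx']],[0,c['fy'],c['cy']],[0,0,1]])
v,u=np.mgrid[:384,:512]
n=cv2.undistortPoints(np.stack([u,v],-1).reshape(-1,1,2).astype(float),K,c['D']).reshape(384,512,2)
X=np.concatenate([n*d[...,None],d[...,None]],-1)
W=(X-E[:3,3])@E[:3,:3]
hsv=cv2.cvtColor(p,cv2.COLOR_RGB2HSV)
C=np.array([.514,-.053])
rad=np.hypot(W[...,0]-C[0],W[...,1]-C[1])
m=(d>0)&(rad<.06)&(abs(W[...,2]-.118)<.003)
(x,y),rr=cv2.minEnclosingCircle(W[m][:,:2].astype(np.float32));print("cover",m.sum(),x,y,rr,np.median(W[m][:,2]))
m=(d>0)&(rad<.035)&(W[...,2]>.142)&(W[...,2]<.17)
P=W[m];b=cv2.minAreaRect((P[:,:2]*1000).astype(np.float32));print("handle",len(P),b,np.median(P[:,2]))
for uv in [(304,276),(457,263),(392,389)]:
    uu,vv=np.array(uv)*.64
    q=(np.hypot(u-uu,v-vv)<16)&(d>0)&(W[...,2]>.142)
    dk=q&(hsv[...,2]<90); wh=q&(hsv[...,2]>150)
    P=W[q]; b=cv2.minAreaRect((P[:,:2]*1000).astype(np.float32))
    print(uv,q.sum(),"bar",np.round(b[0],1),np.round(b[1],1),round(b[2]),"zmax",np.percentile(P[:,2],[50,98]).round(3),"white",wh.sum(),W[wh].mean(0).round(4))
    pts=cast(c,[[uu,vv]],.16);print(pts.round(4))
E
```

```text
cover 3280 0.5130788683891296 -0.05388125032186508 0.05773751437664032 0.11679704701854951
handle 393 ((519.13916015625, -54.025848388671875), (47.57813262939453, 14.726901054382324), 32.647457122802734) 0.15076946948384995
(304, 276) 426 bar [466.  -99.6] [39.3 20.9] 54 zmax [0.153 0.156] white 47 [ 0.4667 -0.0998  0.155 ]
[[ 0.4663 -0.098   0.16  ]]
(457, 263) 428 bar [505.7  15. ] [21.1 38.3] 24 zmax [0.153 0.155] white 48 [0.5061 0.0151 0.1546]
[[0.505  0.0156 0.16  ]]
(392, 389) 340 bar [585.  -76.7] [20.9 40.6] 71 zmax [0.153 0.155] white 36 [ 0.5859 -0.0765  0.1547]
[[ 0.584  -0.0754  0.16  ]]
```

```bash
cat >> h.py <<'E'
KN=dict(L=(.5061,.0151),F=(.4667,-.0998),B=(.5859,-.0765))
def cloud(c,d):
    E=c['extrinsics'];K=np.array([[c['fx'],0,c['cx']],[0,c['fy'],c['cy']],[0,0,1]])
    v,u=np.mgrid[:384,:512]
    n=cv2.undistortPoints(np.stack([u,v],-1).reshape(-1,1,2).astype(float),K,c['D']).reshape(384,512,2)
    return (np.concatenate([n*d[...,None],d[...,None]],-1)-E[:3,3])@E[:3,:3]
def bars(c,p,d,ks="LFB"):
    W=cloud(c,d);hsv=cv2.cvtColor(p,cv2.COLOR_RGB2HSV)
    for k in ks:
        x,y=KN[k]
        q=(d>0)&(np.hypot(W[...,0]-x,W[...,1]-y)<.026)&(W[...,2]>.148)&(W[...,2]<.162)
        P=W[q][:,:2]; m=P.mean(0);w,V=np.linalg.eigh(np.cov((P-m).T));a=np.degrees(np.arctan2(V[1,1],V[0,1]))%180
        b=cv2.minAreaRect((P*1000).astype(np.float32))
        print(k,len(P),m.round(4),"angle",a.round(1),np.sqrt(w*12).round(4),[np.round(t,1) for t in b])
def cmdto(x,y,ztcp,yaw=None):
    """rows' axes: shift (cm) and spin (deg) from present pose to TCP x,y,z with tool x at yaw"""
    s=r.get_state();M=R.from_quat(s['eef_rot']).as_matrix()
    t=M.T@(np.array([x,y,ztcp])-s['tool_pos'])*100
    yw=np.degrees(np.arctan2(M[1,0],M[0,0]))%360
    print("shift cm",t.round(2),"yaw",round(yw,1),"spin",None if yaw is None else round((yw-yaw+180)%360-180,1),"q7",s['q'][6].round(2))
E
python3 - <<'E'
from h import *
import pickle
bars(*pickle.load(open("w1.pkl","rb")))
cmdto(*KN['L'],.185,101)
E
```

```text
L 431 [0.5051 0.0149] angle 101.2 [0.0168 0.0389] [array([505.8,  14.9]), array([21.1, 42. ]), np.float64(25.9)]
F 425 [ 0.4659 -0.0985] angle 41.5 [0.0167 0.039 ] [array([466.3, -99.3]), array([43.2, 20.9]), np.float64(55.2)]
B 335 [ 0.5834 -0.0758] angle 172.3 [0.0169 0.0391] [array([584.5, -76.5]), array([20.9, 41.8]), np.float64(70.5)]
shift cm [ 0.47  3.88 15.85] yaw 156.3 spin 55.3 q7 1.05
```

```bash
python3 -m creep '[{"grip":0,"tx":0.5,"ty":3.9,"tz":0,"spin":0},{"grip":0,"tx":0,"ty":0,"tz":1.7,"spin":6.9},{"grip":0,"tx":0,"ty":0,"tz":1.7,"spin":6.9},{"grip":0,"tx":0,"ty":0,"tz":1.7,"spin":6.9},{"grip":0,"tx":0,"ty":0,"tz":1.7,"spin":6.9},{"grip":0,"tx":0,"ty":0,"tz":1.7,"spin":6.9},{"grip":0,"tx":0,"ty":0,"tz":1.7,"spin":6.9},{"grip":0,"tx":0,"ty":0,"tz":1.7,"spin":6.9}]' && python3 -m creep '[{"grip":-0.2,"tx":0,"ty":0,"tz":1.7,"spin":6.9},{"grip":-0.2,"tx":0,"ty":0,"tz":0,"spin":0},{"grip":-0.2,"tx":0,"ty":0,"tz":0,"spin":0}]'; python3 - <<'E'
from h import *
cmdto(*KN['L'],.130,101.2)
import pickle
c=optics.get_calibration("wrist");p,d=optics.snapshot("wrist")
cv2.imwrite("pics/w2.png",p[:,:,::-1]);bars(c,p,d)
E
```

```text
clock: 2.82
tool_pos: [0.5062, 0.0156, 0.2241]
eef_rot: [0.59, 0.808, 0.0, -0.0]
contact_force: [0.1, 0.2, -0.3]
opening: 0.498
finger_force: 0.0
clock: 3.07
tool_pos: [0.5058, 0.0151, 0.2074]
eef_rot: [0.634, 0.773, -0.0, -0.001]
contact_force: [-0.9, -0.5, 0.5]
opening: 0.398
finger_force: 0.0
shift cm [-0.01  0.04  7.74] yaw 101.3 spin 0.1 q7 0.21
L 1050 [0.506  0.0169] angle 101.4 [0.0166 0.0387] [array([506.1,  15.7]), array([21.2, 42.1]), np.float64(24.1)]
F 163 [ 0.4783 -0.0925] angle 66.9 [0.0088 0.0211] [array([479.3, -96. ]), array([24.8, 11.1]), np.float64(85.3)]
B 170 [ 0.57   -0.0746] angle 137.8 [0.01   0.0165] [array([570.9, -78.2]), array([11.2, 20.9]), np.float64(27.3)]
```

View pics/w2.png

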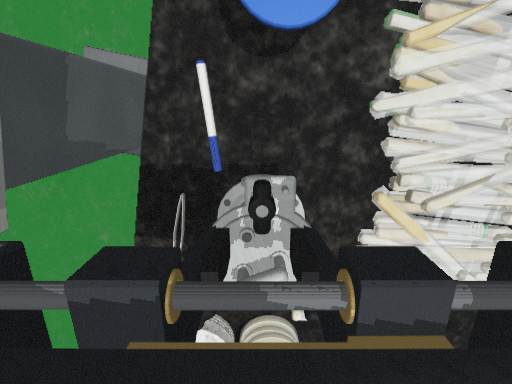

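The wing bar of the left knob is at (262,208), lined up between the fingers. I'll go down, grip and turn.

```bash
python3 -m creep '[{"grip":-0.2,"tx":0,"ty":0,"tz":2.5,"spin":0},{"grip":-0.2,"tx":0,"ty":0,"tz":2.5,"spin":0},{"grip":-0.2,"tx":0,"ty":0,"tz":2.5,"spin":0},{"grip":-1,"tx":0,"ty":0,"tz":0,"spin":0},{"grip":-1,"tx":0,"ty":0,"tz":0,"spin":0},{"grip":-1,"tx":0,"ty":0,"tz":0,"spin":0},{"grip":-1,"tx":0,"ty":0,"tz":0,"spin":0}]' 20 && python3 -m creep '[{"grip":-1,"tx":0,"ty":0,"tz":0,"spin":-6},{"grip":-1,"tx":0,"ty":0,"tz":0,"spin":-6},{"grip":-1,"tx":0,"ty":0,"tz":0,"spin":-6},{"grip":-1,"tx":0,"ty":0,"tz":0,"spin":-6},{"grip":-1,"tx":0,"ty":0,"tz":0,"spin":-6},{"grip":-1,"tx":0,"ty":0,"tz":0,"spin":-6},{"grip":-1,"tx":0,"ty":0,"tz":0,"spin":-6},{"grip":-1,"tx":0,"ty":0,"tz":0,"spin":-6}]'; python3 -c "
from h import *
s=r.get_state();print(s['moment'],s['opening']);cmdto(0,0,0,184)"
```

```text
clock: 3.7
tool_pos: [0.5077, 0.0139, 0.1338]
eef_rot: [0.636, 0.772, 0.001, 0.001]
contact_force: [2.3, 1.6, -9.0]
opening: 0.237
finger_force: 20.0
clock: 4.37
tool_pos: [0.5085, 0.0145, 0.1338]
eef_rot: [0.265, 0.964, 0.001, 0.002]
contact_force: [2.6, 1.8, -10.2]
opening: 0.241
finger_force: 20.0
[ 0.5044562  -0.5268881  -0.07463661] 0.24053292126831488
shift cm [ 43.04 -27.23  13.15] yaw 149.3 spin -34.7 q7 0.74
```

```bash
python3 -m creep '[{"grip":-1,"tx":0,"ty":0,"tz":0,"spin":-6},{"grip":-1,"tx":0,"ty":0,"tz":0,"spin":-6},{"grip":-1,"tx":0,"ty":0,"tz":0,"spin":-6},{"grip":-1,"tx":0,"ty":0,"tz":0,"spin":-6},{"grip":-1,"tx":0,"ty":0,"tz":0,"spin":-6},{"grip":-1,"tx":0,"ty":0,"tz":0,"spin":-4}]'; python3 -c "
from h import *
s=r.get_state();print(s['moment'],s['opening']);cmdto(0,0,0,184)"; python3 -m creep '[{"grip":-1,"tx":0,"ty":0,"tz":0,"spin":-3},{"grip":-1,"tx":0,"ty":0,"tz":0,"spin":-3}]';python3 -c "
from h import *
s=r.get_state();print(s['moment'],s['opening']);cmdto(0,0,0,184)"
```

```text
clock: 4.87
tool_pos: [0.5087, 0.0151, 0.1338]
eef_rot: [-0.029, 1.0, 0.001, 0.002]
contact_force: [3.5, 3.9, -10.7]
opening: 0.24
finger_force: 20.0
[ 0.92154581 -0.63452989 -0.06121065] 0.2402532880081674
shift cm [50.94  1.42 13.13] yaw 183.3 spin -0.7 q7 1.11
clock: 5.03
tool_pos: [0.5084, 0.0152, 0.1339]
eef_rot: [-0.08, 0.997, 0.001, 0.002]
contact_force: [1.4, 4.5, -8.3]
opening: 0.236
finger_force: 20.0
[ 1.03393093 -0.3970762  -0.35192485] 0.23620484317940066
shift cm [50.49  6.56 13.16] yaw 189.1 spin 5.1 q7 1.18
```

```bash
python3 -m creep '[{"grip":-0.2,"tx":0,"ty":0,"tz":0,"spin":0},{"grip":-0.2,"tx":0,"ty":0,"tz":0,"spin":0},{"grip":-0.2,"tx":0,"ty":0,"tz":-2,"spin":0},{"grip":-0.2,"tx":0,"ty":0,"tz":-3.5,"spin":0},{"grip":-0.2,"tx":0,"ty":0,"tz":-3.5,"spin":0},{"grip":-0.2,"tx":0,"ty":0,"tz":-3.5,"spin":7},{"grip":-0.2,"tx":0,"ty":0,"tz":0,"spin":7},{"grip":-0.2,"tx":0,"ty":0,"tz":0,"spin":7}]' && python3 -m creep '[{"grip":-0.2,"tx":0,"ty":0,"tz":0,"spin":7},{"grip":-0.2,"tx":0,"ty":0,"tz":0,"spin":7},{"grip":-0.2,"tx":0,"ty":0,"tz":0,"spin":7},{"grip":-0.2,"tx":0,"ty":0,"tz":0,"spin":7},{"grip":-0.2,"tx":0,"ty":0,"tz":0,"spin":7},{"grip":-0.2,"tx":0,"ty":0,"tz":0,"spin":7},{"grip":-0.2,"tx":0,"ty":0,"tz":0,"spin":7},{"grip":-0.2,"tx":0,"ty":0,"tz":0,"spin":7}]' && python3 -m creep '[{"grip":-0.2,"tx":0,"ty":0,"tz":0,"spin":7},{"grip":-0.2,"tx":0,"ty":0,"tz":0,"spin":7},{"grip":-0.2,"tx":0,"ty":0,"tz":0,"spin":7},{"grip":-0.2,"tx":0,"ty":0,"tz":0,"spin":7},{"grip":-0.2,"tx":0,"ty":0,"tz":0,"spin":7},{"grip":-0.2,"tx":0,"ty":0,"tz":0,"spin":7},{"grip":-0.2,"tx":0,"ty":0,"tz":0,"spin":7},{"grip":-0.2,"tx":0,"ty":0,"tz":0,"spin":7}]'; python3 - <<'E'
from h import *
cmdto(*KN['F'],.134,41.2)
c=optics.get_calibration("wrist");p,d=optics.snapshot("wrist")
cv2.imwrite("pics/w3.png",p[:,:,::-1]);bars(c,p,d)
E
```

```text
clock: 5.7
tool_pos: [0.508, 0.0128, 0.2611]
eef_rot: [0.109, 0.994, 0.0, 0.003]
contact_force: [0.7, -0.4, 0.3]
opening: 0.399
finger_force: 0.0
clock: 6.37
tool_pos: [0.5064, 0.0129, 0.2588]
eef_rot: [0.563, 0.827, 0.0, 0.001]
contact_force: [-0.4, -0.5, 1.2]
opening: 0.398
finger_force: 0.0
clock: 7.03
tool_pos: [0.5064, 0.0131, 0.2588]
eef_rot: [0.885, 0.466, 0.001, 0.0]
contact_force: [0.3, -0.1, -0.1]
opening: 0.396
finger_force: 0.0
shift cm [-11.57   3.11  12.48] yaw 55.5 spin 14.3 q7 -0.5
L 717 [0.5075 0.016 ] angle 4.0 [0.0166 0.0388] [array([506.8,  15.3]), array([20.7, 43.1]), np.float64(80.5)]
F 59 [ 0.4784 -0.0849] angle 174.7 [0.0061 0.0095] [array([477.8, -84.5]), array([ 6.4, 10.5]), np.float64(73.7)]
B 704 [ 0.5858 -0.0746] angle 172.5 [0.0169 0.039 ] [array([586. , -76.2]), array([43.4, 21.4]), np.float64(4.3)]
```

View pics/w3.png

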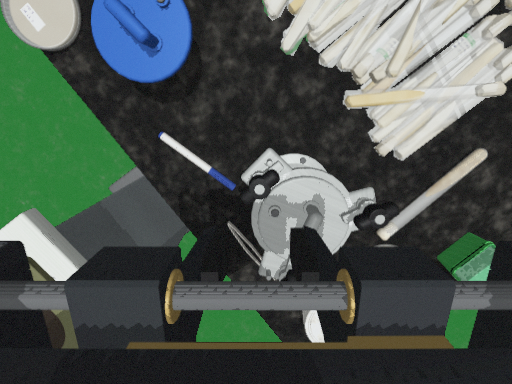

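Left knob: its bar (image (262,187)) measures 4°, which is 83° from where it started, so it is at its stop. The back knob's bar is at 172.5°, so it starts about 11° open. Next is the front knob.

```bash
python3 -m creep '[{"grip":-0.2,"tx":-3.9,"ty":1.0,"tz":0,"spin":0},{"grip":-0.2,"tx":-3.9,"ty":1.0,"tz":0,"spin":0},{"grip":-0.2,"tx":-3.8,"ty":1.1,"tz":0,"spin":0},{"grip":-0.2,"tx":0,"ty":0,"tz":2.5,"spin":7},{"grip":-0.2,"tx":0,"ty":0,"tz":2.5,"spin":7},{"grip":-0.2,"tx":0,"ty":0,"tz":0,"spin":0},{"grip":-0.2,"tx":0,"ty":0,"tz":0,"spin":0}]'; python3 - <<'E'
from h import *
cmdto(*KN['F'],.134,41.2)
c=optics.get_calibration("wrist");p,d=optics.snapshot("wrist")
bars(c,p,d,"F")
E
```

```text
clock: 7.67
tool_pos: [0.4667, -0.0998, 0.2078]
eef_rot: [0.933, 0.36, -0.001, -0.001]
contact_force: [0.5, -0.7, 0.5]
opening: 0.4
finger_force: 0.0
shift cm [0.01 0.01 7.38] yaw 42.2 spin 1.0 q7 -0.41
F 1038 [ 0.4686 -0.0983] angle 41.5 [0.0166 0.0384] [array([467.7, -98.9]), array([42. , 21.1]), np.float64(55.6)]
```

```bash
python3 -m creep '[{"grip":-0.2,"tx":0,"ty":0,"tz":2.5,"spin":0},{"grip":-0.2,"tx":0,"ty":0,"tz":2.5,"spin":0},{"grip":-0.2,"tx":0,"ty":0,"tz":2.4,"spin":0},{"grip":-1,"tx":0,"ty":0,"tz":0,"spin":0},{"grip":-1,"tx":0,"ty":0,"tz":0,"spin":0},{"grip":-1,"tx":0,"ty":0,"tz":0,"spin":0},{"grip":-1,"tx":0,"ty":0,"tz":0,"spin":0}]' 20 && python3 -m creep '[{"grip":-1,"tx":0,"ty":0,"tz":0,"spin":-7},{"grip":-1,"tx":0,"ty":0,"tz":0,"spin":-7},{"grip":-1,"tx":0,"ty":0,"tz":0,"spin":-7},{"grip":-1,"tx":0,"ty":0,"tz":0,"spin":-7},{"grip":-1,"tx":0,"ty":0,"tz":0,"spin":-7},{"grip":-1,"tx":0,"ty":0,"tz":0,"spin":-7},{"grip":-1,"tx":0,"ty":0,"tz":0,"spin":-7},{"grip":-1,"tx":0,"ty":0,"tz":0,"spin":-7}]' && python3 -m creep '[{"grip":-1,"tx":0,"ty":0,"tz":0,"spin":-7},{"grip":-1,"tx":0,"ty":0,"tz":0,"spin":-7},{"grip":-1,"tx":0,"ty":0,"tz":0,"spin":-7},{"grip":-1,"tx":0,"ty":0,"tz":0,"spin":-5},{"grip":-1,"tx":0,"ty":0,"tz":0,"spin":-4},{"grip":-1,"tx":0,"ty":0,"tz":0,"spin":-3}]';python3 -c "
from h import *
s=r.get_state();print(s['moment'],s['opening']);cmdto(0,0,0,124)"
```

```text
clock: 8.3
tool_pos: [0.468, -0.0996, 0.1349]
eef_rot: [0.933, 0.359, 0.001, 0.0]
contact_force: [-0.4, 0.2, -4.3]
opening: 0.239
finger_force: 20.0
clock: 8.97
tool_pos: [0.468, -0.0996, 0.1349]
eef_rot: [0.654, 0.757, 0.0, 0.001]
contact_force: [0.6, 2.5, -4.6]
opening: 0.244
finger_force: 20.0
clock: 9.47
tool_pos: [0.4685, -0.1002, 0.1349]
eef_rot: [0.414, 0.91, 0.0, 0.002]
contact_force: [0.5, 0.5, -6.3]
opening: 0.241
finger_force: 20.0
[ 0.04559363 -0.26026635 -0.29849862] 0.24107451418691275
shift cm [ 38.41 -28.72  13.34] yaw 131.1 spin 7.1 q7 0.54
```

```bash
python3 -m creep '[{"grip":-0.2,"tx":0,"ty":0,"tz":0,"spin":0},{"grip":-0.2,"tx":0,"ty":0,"tz":0,"spin":0},{"grip":-0.2,"tx":0,"ty":0,"tz":-2,"spin":0},{"grip":-0.2,"tx":0,"ty":0,"tz":-3.5,"spin":0},{"grip":-0.2,"tx":0,"ty":0,"tz":-3.5,"spin":0},{"grip":-0.2,"tx":0,"ty":0,"tz":-3,"spin":7},{"grip":-0.2,"tx":0,"ty":0,"tz":0,"spin":7},{"grip":-0.2,"tx":0,"ty":0,"tz":0,"spin":7}]' && python3 -m creep '[{"grip":-0.2,"tx":0,"ty":0,"tz":0,"spin":7},{"grip":-0.2,"tx":0,"ty":0,"tz":0,"spin":7},{"grip":-0.2,"tx":0,"ty":0,"tz":0,"spin":7},{"grip":-0.2,"tx":0,"ty":0,"tz":0,"spin":7},{"grip":-0.2,"tx":0,"ty":0,"tz":0,"spin":7},{"grip":-0.2,"tx":0,"ty":0,"tz":0,"spin":7},{"grip":-0.2,"tx":0,"ty":0,"tz":0,"spin":7},{"grip":-0.2,"tx":0,"ty":0,"tz":0,"spin":7}]' && python3 -m creep '[{"grip":-0.2,"tx":0,"ty":0,"tz":0,"spin":7},{"grip":-0.2,"tx":0,"ty":0,"tz":0,"spin":7},{"grip":-0.2,"tx":0,"ty":0,"tz":0,"spin":7},{"grip":-0.2,"tx":0,"ty":0,"tz":0,"spin":7},{"grip":-0.2,"tx":0,"ty":0,"tz":0,"spin":7},{"grip":-0.2,"tx":0,"ty":0,"tz":0,"spin":7},{"grip":-0.2,"tx":0,"ty":0,"tz":0,"spin":7},{"grip":-0.2,"tx":0,"ty":0,"tz":0,"spin":7}]'; python3 - <<'E'
from h import *
cmdto(*KN['B'],.206,-8)
c=optics.get_calibration("wrist");p,d=optics.snapshot("wrist")
bars(c,p,d)
E
```

```text
clock: 10.13
tool_pos: [0.4688, -0.1005, 0.2566]
eef_rot: [0.577, 0.817, 0.001, 0.003]
contact_force: [-0.9, 0.4, -0.7]
opening: 0.399
finger_force: 0.0
clock: 10.8
tool_pos: [0.4675, -0.1001, 0.2546]
eef_rot: [0.893, 0.451, 0.001, 0.0]
contact_force: [-0.5, 0.9, -0.2]
opening: 0.4
finger_force: 0.0
clock: 11.47
tool_pos: [0.4676, -0.0999, 0.2546]
eef_rot: [1.0, -0.021, 0.001, -0.0]
contact_force: [-0.0, -0.7, -0.0]
opening: 0.401
finger_force: 0.0
shift cm [11.71 -2.84  4.88] yaw 357.6 spin 5.6 q7 -1.13
L 862 [0.5078 0.0134] angle 4.3 [0.0168 0.0387] [array([507.1,  14.5]), array([21.2, 42.3]), np.float64(80.1)]
F 730 [ 0.4685 -0.1001] angle 124.0 [0.0167 0.0388] [array([ 467.8, -100.1]), array([21.3, 41.9]), np.float64(47.8)]
B 1074 [ 0.5856 -0.0771] angle 172.0 [0.0165 0.0383] [array([585.6, -76.8]), array([41.8, 21. ]), np.float64(6.3)]
```

```bash
python3 -m creep '[{"grip":-0.2,"tx":3.9,"ty":-0.9,"tz":0,"spin":0},{"grip":-0.2,"tx":3.9,"ty":-1,"tz":0,"spin":0},{"grip":-0.2,"tx":3.9,"ty":-0.9,"tz":0,"spin":0},{"grip":-0.2,"tx":0,"ty":0,"tz":2.5,"spin":5.6},{"grip":-0.2,"tx":0,"ty":0,"tz":2.4,"spin":0},{"grip":-0.2,"tx":0,"ty":0,"tz":0,"spin":0}]';  python3 -c "
from h import *
cmdto(*KN['B'],.134,-8)"
```

```text
clock: 12.02
tool_pos: [0.5831, -0.0747, 0.2013]
eef_rot: [0.998, -0.065, -0.004, -0.0]
contact_force: [-0.1, 0.2, -0.7]
opening: 0.398
finger_force: 0.0
shift cm [0.34 0.15 6.72] yaw 352.5 spin 0.5 q7 -1.26
```

```bash
python3 -m creep '[{"grip":-0.2,"tx":0,"ty":0,"tz":2.5,"spin":0},{"grip":-0.2,"tx":0,"ty":0,"tz":2.5,"spin":0},{"grip":-0.2,"tx":0,"ty":0,"tz":2.2,"spin":0},{"grip":-1,"tx":0,"ty":0,"tz":0,"spin":0},{"grip":-1,"tx":0,"ty":0,"tz":0,"spin":0},{"grip":-1,"tx":0,"ty":0,"tz":0,"spin":0},{"grip":-1,"tx":0,"ty":0,"tz":0,"spin":0}]' 20 && python3 -m creep '[{"grip":-1,"tx":0,"ty":0,"tz":0,"spin":-7},{"grip":-1,"tx":0,"ty":0,"tz":0,"spin":-7},{"grip":-1,"tx":0,"ty":0,"tz":0,"spin":-7},{"grip":-1,"tx":0,"ty":0,"tz":0,"spin":-7},{"grip":-1,"tx":0,"ty":0,"tz":0,"spin":-7},{"grip":-1,"tx":0,"ty":0,"tz":0,"spin":-7},{"grip":-1,"tx":0,"ty":0,"tz":0,"spin":-7},{"grip":-1,"tx":0,"ty":0,"tz":0,"spin":-7}]' && python3 -m creep '[{"grip":-1,"tx":0,"ty":0,"tz":0,"spin":-7},{"grip":-1,"tx":0,"ty":0,"tz":0,"spin":-7},{"grip":-1,"tx":0,"ty":0,"tz":0,"spin":-4},{"grip":-1,"tx":0,"ty":0,"tz":0,"spin":-3},{"grip":-1,"tx":0,"ty":0,"tz":0,"spin":-2}]';python3 -c "
from h import *
s=r.get_state();print(s['moment'],s['opening']);cmdto(0,0,0,64)"
```

```text
clock: 12.6
tool_pos: [0.5855, -0.0763, 0.1341]
eef_rot: [0.998, -0.066, 0.001, 0.0]
contact_force: [-0.7, 0.9, -2.8]
opening: 0.237
finger_force: 20.0
clock: 13.27
tool_pos: [0.586, -0.0775, 0.1341]
eef_rot: [0.911, 0.412, 0.001, 0.001]
contact_force: [0.7, -1.5, -5.8]
opening: 0.245
finger_force: 20.0
clock: 13.68
tool_pos: [0.5863, -0.0783, 0.1341]
eef_rot: [0.812, 0.583, 0.0, 0.002]
contact_force: [0.8, -1.3, -2.6]
opening: 0.24
finger_force: 20.0
[-0.436904   -0.20012402 -0.30932802] 0.23964082053059363
shift cm [-11.3  -58.11  13.21] yaw 71.4 spin 7.4 q7 -0.28
```

The back knob is at its stop too. I'll release it, check all three, and go to the handle.

```bash
python3 -m creep '[{"grip":-0.2,"tx":0,"ty":0,"tz":0,"spin":0},{"grip":-0.2,"tx":0,"ty":0,"tz":0,"spin":0},{"grip":-0.2,"tx":0,"ty":0,"tz":-2,"spin":0},{"grip":-0.2,"tx":0,"ty":0,"tz":-3.5,"spin":0},{"grip":-0.2,"tx":0,"ty":0,"tz":-3.5,"spin":0},{"grip":-0.2,"tx":0,"ty":0,"tz":-3,"spin":6.5},{"grip":-0.2,"tx":0,"ty":0,"tz":0,"spin":6.5},{"grip":-0.2,"tx":0,"ty":0,"tz":0,"spin":6.5}]' && python3 -m creep '[{"grip":-0.2,"tx":0,"ty":0,"tz":0,"spin":6.5},{"grip":-0.2,"tx":0,"ty":0,"tz":0,"spin":6.5},{"grip":-0.2,"tx":0,"ty":0,"tz":0,"spin":6.3},{"grip":-0.2,"tx":0,"ty":0,"tz":-4,"spin":0},{"grip":-0.2,"tx":-3.5,"ty":0,"tz":0,"spin":0},{"grip":-0.2,"tx":-3.5,"ty":0,"tz":0,"spin":0},{"grip":-0.2,"tx":0,"ty":0,"tz":0,"spin":0},{"grip":-0.2,"tx":0,"ty":0,"tz":0,"spin":0}]'; python3 - <<'E'
from h import *
c=optics.get_calibration("wrist");p,d=optics.snapshot("wrist")
bars(c,p,d)
W=cloud(c,d);m=(d>0)&(np.hypot(W[...,0]-.519,W[...,1]+.054)<.035)&(W[...,2]>.148)&(W[...,2]<.16)
P=W[m];b=cv2.minAreaRect((P[:,:2]*1000).astype(np.float32));print("handle",len(P),b,np.median(P[:,2]))
cmdto(.5195,-.054,.206,32.6)
cv2.imwrite("pics/w4.png",p[:,:,::-1])
E
```

```text
clock: 14.35
tool_pos: [0.5869, -0.0755, 0.2559]
eef_rot: [0.9, 0.435, 0.003, 0.001]
contact_force: [-0.3, -0.3, -0.7]
opening: 0.397
finger_force: 0.0
clock: 15.02
tool_pos: [0.5249, -0.1146, 0.2937]
eef_rot: [0.96, 0.279, 0.0, -0.0]
contact_force: [0.7, 1.0, -0.3]
opening: 0.403
finger_force: 0.0
L 688 [0.5082 0.0141] angle 4.3 [0.0169 0.0389] [array([507.5,  14.7]), array([21.3, 43.3]), np.float64(80.2)]
F 522 [ 0.4688 -0.0994] angle 123.6 [0.0167 0.0389] [array([467.7, -99.3]), array([20.7, 42.8]), np.float64(28.5)]
B 689 [ 0.5864 -0.0763] angle 64.1 [0.0166 0.0389] [array([586.3, -76.6]), array([42.9, 21. ]), np.float64(50.2)]
handle 525 ((520.140869140625, -54.10859298706055), (46.84684371948242, 13.617011070251465), 33.7708854675293) 0.15120825683848085
shift cm [ 2.59 -5.37  8.75] yaw 32.5 spin -0.1 q7 -0.73
```

View pics/w4.png

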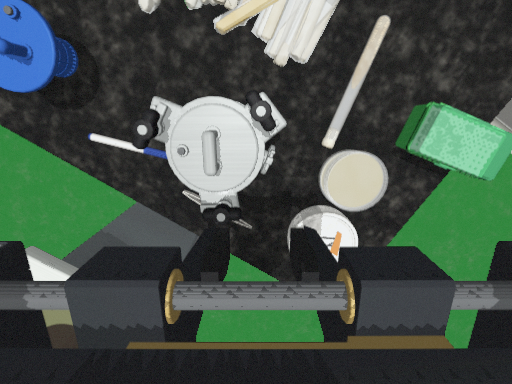

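All three wings now sit tangentially at (145,129), (262,110) and (221,217), and the fingers are off the cover. They measure 4.3°, 123.6° and 64.1°, each at its stop. The handle is at (211,152). I'll grip it next.

```bash
python3 -m creep '[{"grip":-0.2,"tx":1.3,"ty":-2.7,"tz":0,"spin":-1},{"grip":-0.2,"tx":1.3,"ty":-2.7,"tz":0,"spin":0},{"grip":-0.2,"tx":0,"ty":0,"tz":3,"spin":0},{"grip":-0.2,"tx":0,"ty":0,"tz":3,"spin":0},{"grip":-0.2,"tx":0,"ty":0,"tz":2.5,"spin":0},{"grip":-0.2,"tx":0,"ty":0,"tz":0,"spin":0},{"grip":-0.2,"tx":0,"ty":0,"tz":0,"spin":0}]'; python3 - <<'E'
from h import *
cmdto(.5200,-.054,.128,33.3)
c=optics.get_calibration("wrist");p,d=optics.snapshot("wrist")
W=cloud(c,d);m=(d>0)&(np.hypot(W[...,0]-.519,W[...,1]+.054)<.035)&(W[...,2]>.148)&(W[...,2]<.16)
P=W[m];b=cv2.minAreaRect((P[:,:2]*1000).astype(np.float32));print("handle",len(P),b,np.median(P[:,2]))
E
```

```text
clock: 15.65
tool_pos: [0.5189, -0.0531, 0.2071]
eef_rot: [0.957, 0.29, -0.001, -0.001]
contact_force: [0.8, 1.0, 0.8]
opening: 0.398
finger_force: 0.0
shift cm [0.05 0.15 7.91] yaw 33.7 spin 0.4 q7 -0.79
handle 909 ((520.7520751953125, -53.36471176147461), (46.60205078125, 13.362739562988281), 33.22768020629883) 0.15128644700424182
```

```bash
python3 -m creep '[{"grip":-0.2,"tx":0.1,"ty":0.1,"tz":2.5,"spin":0.4},{"grip":-0.2,"tx":0,"ty":0,"tz":2.9,"spin":0},{"grip":-0.2,"tx":0,"ty":0,"tz":2.5,"spin":0},{"grip":-1,"tx":0,"ty":0,"tz":0,"spin":0},{"grip":-1,"tx":0,"ty":0,"tz":0,"spin":0},{"grip":-1,"tx":0,"ty":0,"tz":0,"spin":0},{"grip":-1,"tx":0,"ty":0,"tz":0,"spin":0},{"grip":-1,"tx":0,"ty":0,"tz":0,"spin":0}]' 40 && python3 -m creep '[{"grip":-1,"tx":0,"ty":0,"tz":-0.5,"spin":0},{"grip":-1,"tx":0,"ty":0,"tz":-0.5,"spin":0},{"grip":-1,"tx":0,"ty":0,"tz":-1,"spin":0},{"grip":-1,"tx":0,"ty":0,"tz":-1,"spin":0},{"grip":-1,"tx":0,"ty":0,"tz":-1,"spin":0},{"grip":-1,"tx":0,"ty":0,"tz":-1,"spin":0},{"grip":-1,"tx":0,"ty":0,"tz":-1,"spin":0}]'; python3 -c "
from h import *
s=r.get_state();print(s['moment'],s['opening'])
optics_c=optics.get_calibration('side')
p,d=optics.snapshot('side');q=proj(optics_c,[[.52,-.054,.15]])[0].astype(int);print(q)
cv2.imwrite('pics/s1.png',cv2.resize(p[q[1]-70:q[1]+70,q[0]-80:q[0]+80,::-1],None,fx=4,fy=4,interpolation=cv2.INTER_CUBIC))"
```

```text
clock: 16.37
tool_pos: [0.5216, -0.0546, 0.1307]
eef_rot: [0.958, 0.285, 0.002, 0.001]
contact_force: [0.8, 0.7, 7.0]
opening: 0.153
finger_force: 40.0
clock: 16.95
tool_pos: [0.5201, -0.0546, 0.19]
eef_rot: [0.958, 0.285, 0.0, 0.0]
contact_force: [-0.3, -0.5, -3.6]
opening: 0.15
finger_force: 40.0
[-0.00783603  0.1443049  -0.03690233] 0.14972160132899573
[267 205]
```

View pics/s1.png

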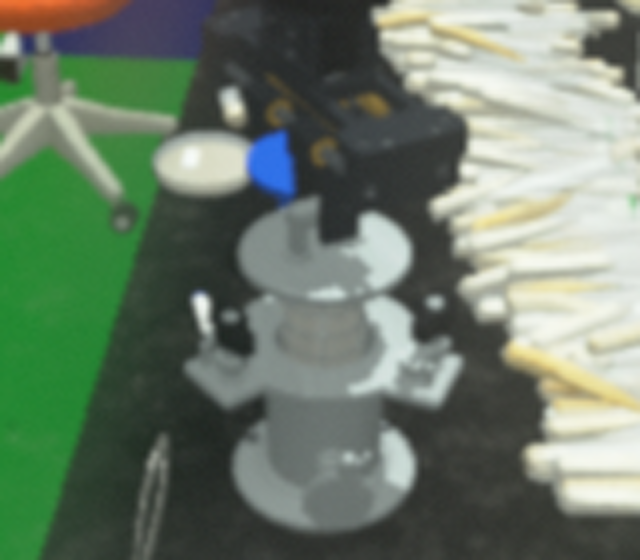

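The side view shows the cartridge drawn straight up, with the white filter still in the mouth at (325,330). Next I'll lean it along its bar against the rim, away from the knobs and with a light grip.

```bash
python3 -m creep '[{"grip":-1,"tx":0,"ty":0,"tz":-0.8,"spin":0},{"grip":-1,"tx":0,"ty":0,"tz":0,"spin":0},{"grip":-1,"tx":0.5,"ty":0,"tz":-0.1,"spin":0},{"grip":-1,"tx":0.8,"ty":0,"tz":-0.1,"spin":0},{"grip":-1,"tx":0.8,"ty":0,"tz":-0.1,"spin":0},{"grip":-1,"tx":0.8,"ty":0,"tz":0,"spin":0},{"grip":-1,"tx":0.7,"ty":0,"tz":0,"spin":0},{"grip":-1,"tx":0,"ty":0,"tz":0,"spin":0}]' 12; python3 -c "
from h import *
s=r.get_state();print(s['moment'],s['opening'])
c=optics.get_calibration('side')
p,d=optics.snapshot('side')
cv2.imwrite('pics/s2.png',cv2.resize(p[205-70:205+70,267-80:267+80,::-1],None,fx=4,fy=4,interpolation=cv2.INTER_CUBIC))"
```

```text
clock: 17.67
tool_pos: [0.5518, -0.0334, 0.1993]
eef_rot: [0.958, 0.287, 0.001, -0.0]
contact_force: [-0.7, -0.3, -3.4]
opening: 0.156
finger_force: 12.0
[-0.21909623  0.22053924 -0.03607025] 0.1558371364126399
```

View pics/s2.png

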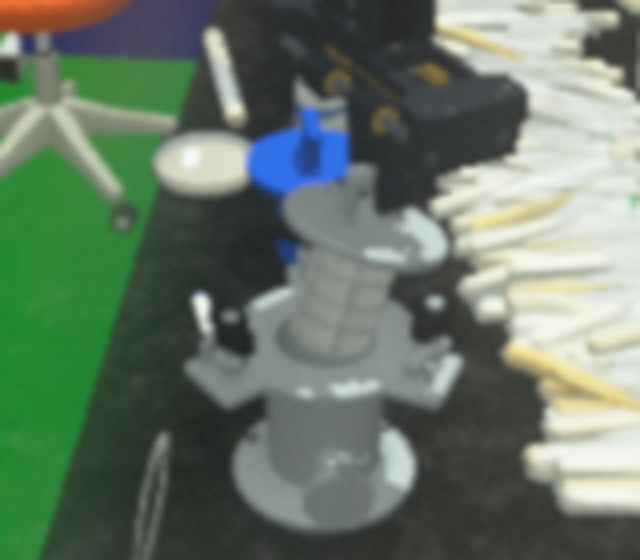

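The cartridge pivots in the grip as planned: it leans about 15° with the filter resting on the rim at (335,345). I'll continue the arc to about 45°.

```bash
python3 -m creep '[{"grip":-1,"tx":0.8,"ty":0,"tz":0.1,"spin":0},{"grip":-1,"tx":0.8,"ty":0,"tz":0.1,"spin":0},{"grip":-1,"tx":0.8,"ty":0,"tz":0.15,"spin":0},{"grip":-1,"tx":0.7,"ty":0,"tz":0.2,"spin":0},{"grip":-1,"tx":0.7,"ty":0,"tz":0.25,"spin":0},{"grip":-1,"tx":0.7,"ty":0,"tz":0.3,"spin":0},{"grip":-1,"tx":0.7,"ty":0,"tz":0.35,"spin":0},{"grip":-1,"tx":0,"ty":0,"tz":0,"spin":0}]'; cat >> h.py <<'E'
def lean():
    s=r.get_state();t=s['tool_pos']
    for n in ("side","top"):
        c=optics.get_calibration(n);p,d=optics.snapshot(n);W=cloud(c,d)
        hsv=cv2.cvtColor(p,cv2.COLOR_RGB2HSV)
        dd=W-np.array(t)-[0,0,.0187]
        m=(d>0)&(hsv[...,1]<70)&(hsv[...,2]>75)&(np.linalg.norm(dd,axis=-1)<.075)&(W[...,2]>.13)
        P=W[m];
        if len(P)<60: print(n,len(P));continue
        best=(0,)
        rng=np.random.default_rng(0)
        for _ in range(400):
            a=P[rng.choice(len(P),3,False)];v=np.cross(a[1]-a[0],a[2]-a[0]);l=np.linalg.norm(v)
            if l<2e-4: continue
            v/=l;k=abs((P-a[0])@v)<.0025
            if k.sum()>best[0]: best=(k.sum(),k)
        Q=P[best[1]];v=np.linalg.svd(Q-Q.mean(0))[2][2];v*=np.sign(v[2])
        print(n,len(P),best[0],"axis",v.round(3),"lean",np.degrees(np.arccos(v[2])).round(1),"dir",np.degrees(np.arctan2(v[1],v[0])).round(0),"ctr",Q.mean(0).round(3))
        np.savez(f"l_{n}.npz",p=p,d=d)
E
python3 -c "
from h import *
s=r.get_state();print(s['moment'],s['opening']);lean()"
```

```text
clock: 18.38
tool_pos: [0.595, -0.0051, 0.1844]
eef_rot: [0.958, 0.286, 0.0, -0.0]
contact_force: [-0.9, -1.3, -2.8]
opening: 0.157
finger_force: 12.0
[-0.26324994  0.1749288   0.00742108] 0.15707825412783433
side 581 151 axis [-0.427 -0.503  0.751] lean 41.3 dir -130.0 ctr [ 0.564 -0.035  0.192]
top 478 245 axis [0.62  0.401 0.675] lean 47.6 dir 33.0 ctr [ 0.566 -0.022  0.194]
```

```bash
python3 -m creep '[{"grip":-1,"tx":0,"ty":0,"tz":0,"spin":0},{"grip":-1,"tx":0,"ty":0,"tz":0,"spin":0},{"grip":-1,"tx":0,"ty":0,"tz":-0.4,"spin":0},{"grip":-1,"tx":0,"ty":0,"tz":-0.8,"spin":0},{"grip":-1,"tx":0,"ty":0,"tz":-1.2,"spin":0},{"grip":-1,"tx":0,"ty":0,"tz":-1.2,"spin":0},{"grip":-1,"tx":0,"ty":0,"tz":-1.2,"spin":0},{"grip":-1,"tx":0,"ty":0,"tz":-1.2,"spin":0}]' 60 && python3 -m creep '[{"grip":-1,"tx":-0.3,"ty":0,"tz":-1,"spin":0},{"grip":-1,"tx":-0.4,"ty":0,"tz":-0.6,"spin":0},{"grip":-1,"tx":-0.2,"ty":0,"tz":-0.3,"spin":0},{"grip":-1,"tx":0,"ty":0,"tz":0,"spin":0},{"grip":-1,"tx":0,"ty":0,"tz":0,"spin":0}]'
python3 -c "
from h import *
s=r.get_state();print(s['moment'],s['opening']);lean()
p=np.load('l_side.npz')['p']
cv2.imwrite('pics/s3.png',cv2.resize(p[110:250,190:350,::-1],None,fx=4,fy=4,interpolation=cv2.INTER_CUBIC))"
```

```text
clock: 19.15
tool_pos: [0.5939, -0.0065, 0.2467]
eef_rot: [0.958, 0.285, 0.001, 0.0]
contact_force: [0.4, -0.1, -4.1]
opening: 0.15
finger_force: 60.0
clock: 19.57
tool_pos: [0.5858, -0.0115, 0.264]
eef_rot: [0.958, 0.285, -0.0, -0.0]
contact_force: [0.2, 0.1, -3.4]
opening: 0.153
finger_force: 60.0
[ 0.03878484 -0.00547507  0.01331917] 0.15285980450034342
side 723 188 axis [ 0.035 -0.823  0.567] lean 55.5 dir -88.0 ctr [ 0.559 -0.043  0.267]
top 535 297 axis [0.609 0.401 0.685] lean 46.8 dir 33.0 ctr [ 0.558 -0.028  0.273]
```

View pics/s3.png

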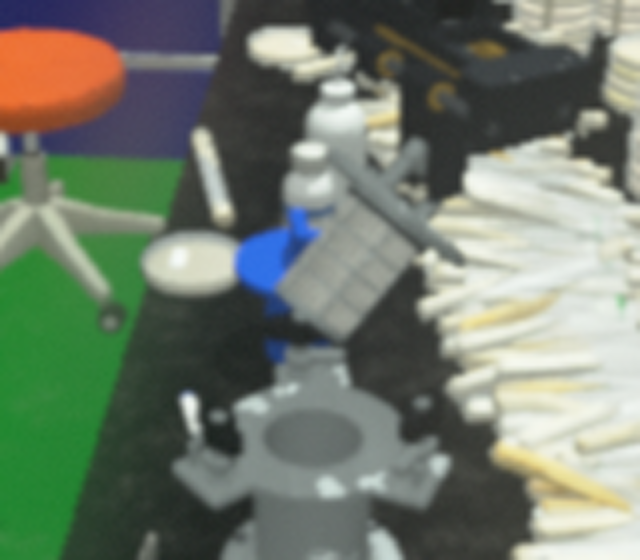

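The side view shows the cartridge hanging free, leaning about 45–47°, with its foot at (315,310) above the mouth at (312,440). I'll check that it isn't slipping, then hand in.

```bash
python3 -m creep '[{"grip":-1,"tx":0,"ty":0,"tz":0,"spin":0},{"grip":-1,"tx":0,"ty":0,"tz":0,"spin":0},{"grip":-1,"tx":0,"ty":0,"tz":0,"spin":0},{"grip":-1,"tx":0,"ty":0,"tz":0,"spin":0},{"grip":-1,"tx":0,"ty":0,"tz":0,"spin":0},{"grip":-1,"tx":0,"ty":0,"tz":0,"spin":0},{"grip":-1,"tx":0,"ty":0,"tz":0,"spin":0},{"grip":-1,"tx":0,"ty":0,"tz":0,"spin":0}]'
python3 -c "
from h import *
lean()"
```

```text
clock: 20.33
tool_pos: [0.5862, -0.0114, 0.2642]
eef_rot: [0.958, 0.286, 0.0, -0.0]
contact_force: [0.2, -0.2, -4.2]
opening: 0.151
finger_force: 60.0
side 725 183 axis [ 0.234 -0.836  0.496] lean 60.3 dir -74.0 ctr [ 0.561 -0.042  0.265]
top 534 305 axis [0.602 0.412 0.684] lean 46.8 dir 34.0 ctr [ 0.558 -0.028  0.273]
```

The lean is steady at 46.8°.

```bash
python3 -c "
from plant import workorder
print(workorder.finish_job())"
```

```text
the job is handed in; nothing more can be done
None
```

I handed the job in at about 20 s: all three knobs are at their stops, and the cartridge is held still at about a 47° lean, its lowest edge roughly 7 cm above the housing ring and its foot over the open mouth.

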